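Fetch the wide masking tape from the peg rack

TASK

I am about to mask the next part of the square sign panel: lift the wide roll of masking tape (the widest of the three) up and off its peg on the slanted rack, and lay it down flat on the panel, all of it within the panel's edges. Put it down gently rather than dropping it, and leave the two narrow rolls hanging and the jar and brush where they are.

Things in the scene. Friction and masses are not known exactly. Their poses are not given: they have to be found in the camera images.
- wide_roll: The roll to fetch: rigid roll of yellowish masking tape on a brown card core, 48 mm wide, outside diameter 100 mm, bore 76 mm (wall 12 mm), 0.17 to 0.31 kg. It hangs on one of the rack's three pegs, an end face flat on the sloping board. Origin: centre of that end face, on the roll's axis; z runs along the axis, away from the board, at the start 45 degrees from vertical.
- wide_roll_mid (a point): The middle of the wide roll: on its axis, halfway through its width (24 mm from either end face).
- narrow_roll_a: Bystander: a roll like the wide one, of the same tape, diameter and bore but only 24 mm wide, hanging on another peg in the same way. Origin: centre of the end face on the board; z along the axis, away from the board.
- narrow_roll_b: Bystander: a second roll just like narrow_roll_a, on the remaining peg.
- rack: Heavy white wooden tape rack, does not move: a wedge 380 mm wide, 190 mm deep, 165 mm high, whose front board slopes at 45 degrees and carries three wooden pegs in a row. Origin: on the table under the middle of the rack; y along the row, z up, x horizontal to the rack's back (the board rises to +x). The sloping face begins at x -85, z 15 mm and is 215 mm long up the slope.
- middle_peg (a point): Foot of the middle peg, on its axis, in the board's face, 140 mm up the slope; the others stand 120 mm to either side along the rack's y. Pegs are square to the board, 66 mm long: shaft 18 mm thick, head 26 mm over the last 12 mm.
- middle_hang (a point): Where the axis of a roll hanging on the middle peg meets the board: 29 mm down the slope from the peg. The bore's upper side rests on the shaft, so a roll must be lifted 5 mm or more up the slope (room for 50 mm) to clear the peg's head. Below each roll 60 mm of board is bare; the rolls are 20 mm apart.
- panel: The sign panel: a flat painted board 305 x 305 mm, 18 mm thick, lying on the table and not moving, with a half-painted star and some tape strips on its smooth top. Origin: centre of its underside, on the table; x and y along its edges, z up (top at z 18 mm).
- jar: Bystander: a white screw-top paint jar, 68 mm diameter, 95 mm high, upright on the table. Origin: centre of its underside.
- brush: Bystander: a flat paint brush, 48 mm wide and about 190 mm long, lying on the table. Origin: on its underside near its middle; x along it, to the bristles.
Mind the look-alikes: they are no part of the job. What is shaped like the wide_roll but purple is not meant.

How it is judged (in metres and radians):
On the way:
1. the wide roll has been lifted off its peg and is clear of the rack, held in the fingers (distance of wide_roll_mid from where it was at the start of the episode above 0.09 m and contact force between wide_roll and rack below 0.05 N and contact force between the fingers and wide_roll above 0.5 N), for 0.1 s.
At the end, for the whole second after the job is handed in: The wide roll lies still and flat (within 0.1 rad, either way up) on the panel, its middle within 104 mm of the panel's centre along each edge (no overhang) and 38 to 46 mm above the table; the narrow rolls, jar and brush are within 30 mm of their starts (angle between the z axis of wide_roll and the z axis of panel, either way round below 0.1 rad and x of wide_roll_mid in the frame of panel between -0.104 and 0.104 m and y of wide_roll_mid in the frame of panel between -0.104 and 0.104 m and z of wide_roll_mid in the frame of panel between 0.038 and 0.046 m and linear speed of wide_roll below 0.02 m/s and distance of each of narrow_roll_a, narrow_roll_b, jar, brush from where it was at the start of the episode below 0.03 m); the robot touches nothing.
It fails at once if the wide roll is dropped onto the panel or table (let go of and falling faster than 0.6 m/s, a fall of about 20 mm) (linear speed of wide_roll above 0.6 m/s and contact force between the fingers and wide_roll below 0.05 N and contact force between wide_roll and rack below 0.05 N).
It fails at once if a narrow roll is pulled or knocked off its place (moved over 60 mm) (distance of any of narrow_roll_a, narrow_roll_b from where it was at the start of the episode above 0.06 m).
It fails at once if the jar is knocked over (angle between jar's own z axis and vertical above 0.5 rad).
It also fails if it takes over 42 s, if anything falls off the work surface, if the arm or the gripper's body presses on something with over 40 N, if the wrist force passes 120 N, or if a joint passes its speed limit or range.

ROBOT

A 6-joint arm with a two-finger parallel gripper is mounted at the origin on the work surface. World frame = base frame: x ahead of the robot, y to its left, z up, the work surface at z = 0. Lengths are in mm, angles in degrees, forces in N, time in s.
With the tool pointing down it reaches from about 275 to 750 mm from the base axis. Payload 10.2 kg.
Tool frame: the origin (TCP) lies at the very end of the fingers, on their centre line; the grasp point (between the pads) lies 19 mm behind it; z points along the fingers, y is the direction in which the jaws open and shut (so a half turn about z gives the same grasp; the last joint's range is limited). The gripper opens to 88 mm and grips with 3 to 60 N. Pads are 18 mm wide; open, the fingers measure 123 mm over their backs; the gripper's body (75 mm by 187 mm) begins 45 mm behind the grasp point.
Start: joints at [-89.29, 17.928, 85.812, -0, 76.261, -12.8], TCP at [122.637, -510.481, 238.72] pointing down, gripper open.
Joint ranges: [-168.41, 168.41], [-55.51, 124.54], [10.69, 146.95], [-70.63, 250.63], [1, 178], [-165.06, 165.06]. Speed limits (degrees/s): [136.94, 136.94, 172.46, 180, 180, 180].

INTERFACE

Orientations are given as [roll, pitch, yaw] about the fixed x, y, z axes, in that order (R = Rz(yaw) Ry(pitch) Rx(roll)).
In Python, from cell import manip gives the robot as it stands. Calls block until the motion is done:
- manip.move_to(position, orientation): joint-space move of the TCP to a pose.
- manip.move_straight(position, v=150, frame=None): straight line of the TCP; frame=None keeps the orientation; v is the mean speed in mm/s.
- manip.movej(angles): joint-space move.
- manip.gripper_to(opening, grasp_force=None): opening from 0.0 (shut) to 1.0 (fully open); grasp_force is the grip in N (None keeps the last); returns when the fingers have stopped.
- manip.hold(seconds).
- manip.ik(position, orientation): joint angles nearest the present ones, or None.
- manip.get_obs(): the state.
- manip.camera(name): name is "scene" or "top"; returns the picture (384x512x3 uint8, blue, green, red); there is no depth.
- manip.calibration(name): a dict with "fx", "fy", "cx", "cy" (pixels), "xyz" and "attitude" of the camera in the world. Camera axes: x right, y up, looking along -z (the intrinsics and any distortion apply to the point x, -y, -z); pixel columns grow to the right and rows downward; lengths in mm; the calibration is good to about 2 mm. A picture is of the moment at which its call begins. calibration takes no time and is no camera call.
A pose or a line that the arm cannot do raises manip.Unreachable and nothing moves.
- manip.close_job(): hands the job in, once; it reports no verdict.
The state is a dict: "t": time; "joint_positions": joint angles; "qvel": joint speeds; "effort": joint torques, N m; "tool_pos": TCP position; "tool_rot": TCP orientation; "wrist_force": force on the tool from outside, world axes, zero at the start; "torque": the same for the moment, N m; "width": opening from 0.0 (shut) to 1.0 (fully open).
Only numpy, scipy, OpenCV 4.12 (cv2) and the standard library are available. Lean on these libraries where they do the work, as an engineer would, in place of code of your own. Each camera call takes 0.05 s, during which the arm holds its last target.

## Working session

There is one attempt and no reset: what is moved stays moved. The work goes in short steps, each a Python script; the robot and the scene stay as the last script left them, time stands still between calls to the robot, and variables do not carry over. Pictures are saved under pics/ and viewed, and the job is handed in when it is done.

```bash
ls; mkdir -p pics; python3 - <<'E'
from cell import manip
import cv2
for n in("scene","top"):
    cv2.imwrite(f"pics/{n}0.png",cv2.resize(manip.camera(n),(800,600),interpolation=cv2.INTER_CUBIC)); print(n,manip.calibration(n))
o=manip.get_obs();print(o['t'],o['tool_pos'],o['tool_rot'])
E
```

```text
pics
scene {'fx': 424.5119993825407, 'fy': 424.5119993825407, 'cx': 248.1100818374828, 'cy': 184.07156101404146, 'xyz': array([1294.50237628, -624.07650381, 1138.82692422]), 'attitude': array([40.52051011,  0.69151564, 49.28646489])}
top {'fx': 420.529022707236, 'fy': 420.529022707236, 'cx': 251.66507499703897, 'cy': 194.31028765695805, 'xyz': array([ 362.79658144,  -43.95758613, 1237.34144828]), 'attitude': array([ 1.15934450e+01, -5.46053564e-02, -9.32369511e+01])}
0.1 [ 122.63568652 -510.25459143  238.23295439] [-1.79936419e+02 -1.51116581e-02  1.35100881e+01]
```

View pics/scene0.png

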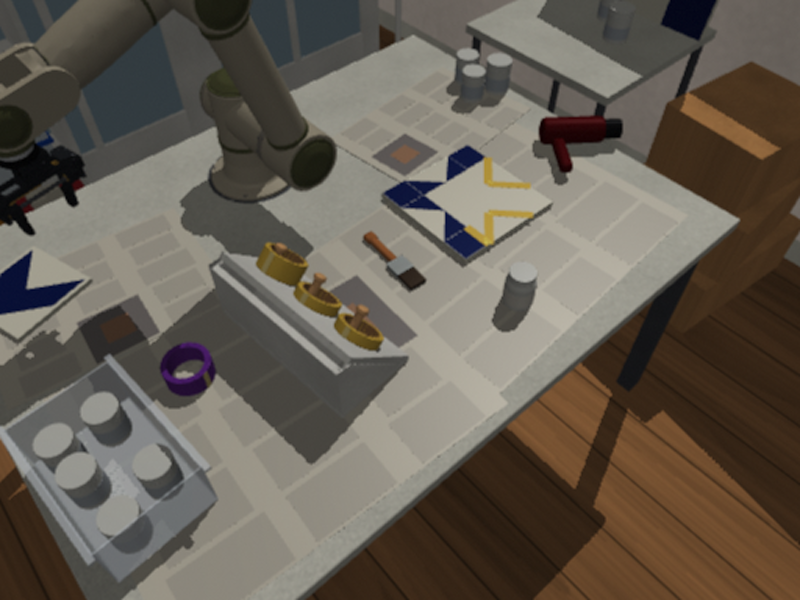

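View pics/top0.png

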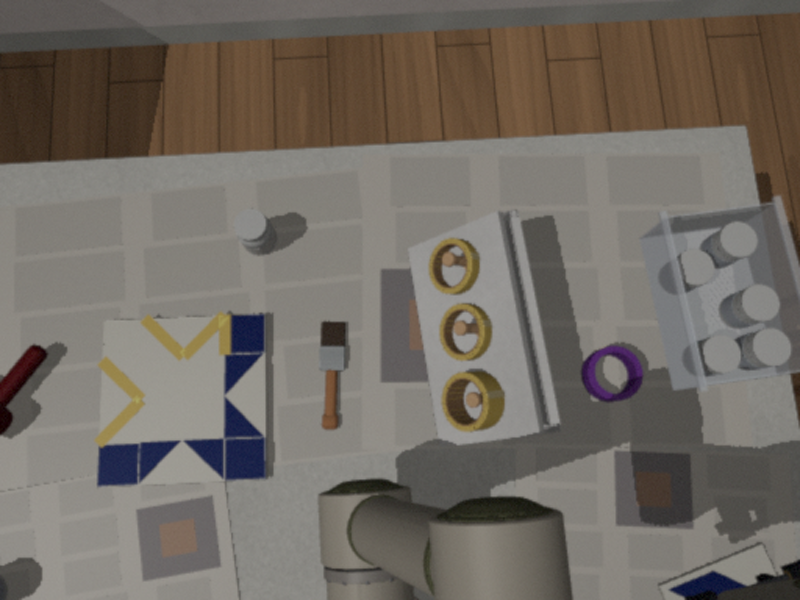

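```bash
cat > h.py <<'E'
import numpy as np,cv2
from scipy.spatial.transform import Rotation as R
from scipy.optimize import least_squares
from cell import manip
C={n:manip.calibration(n) for n in("scene","top")}
def proj(n,P):
    c=C[n];P=np.atleast_2d(P)
    p=R.from_euler('xyz',c['attitude'],degrees=True).inv().apply(P-c['xyz'])
    return np.c_[c['cx']+c['fx']*p[:,0]/-p[:,2], c['cy']-c['fy']*p[:,1]/-p[:,2]]
def crop(im,x0,y0,w,h,s,f):
    # grid ticks labelled in native pixels
    o=cv2.resize(im[y0:y0+h,x0:x0+w],None,fx=s,fy=s,interpolation=cv2.INTER_CUBIC)
    for x in range((x0+9)//10*10,x0+w,10):
        cv2.line(o,((x-x0)*s,0),((x-x0)*s,6),(0,0,255),1)
        if x%20==0: cv2.putText(o,str(x),((x-x0)*s,16),0,.35,(0,0,255),1)
    for y in range((y0+9)//10*10,y0+h,10):
        cv2.line(o,(0,(y-y0)*s),(6,(y-y0)*s),(0,0,255),1)
        if y%20==0: cv2.putText(o,str(y),(8,(y-y0)*s+4),0,.35,(0,0,255),1)
    cv2.imwrite(f,o)
E
python3 - <<'E'
from h import *
t=manip.camera("top");s=manip.camera("scene")
cv2.imwrite("pics/rawt.png",t);cv2.imwrite("pics/raws.png",s)
crop(t,255,130,110,155,5*1,"pics/t_rack.png") if 0 else crop(t,255,130,110,160,5,"pics/t_rack.png")
cv2.imwrite("pics/t_rack.png",cv2.imread("pics/t_rack.png")[:600] if 0 else cv2.resize(cv2.imread("pics/t_rack.png"),None,fx=.75,fy=.75))
crop(s,130,145,135,105,5,"pics/s_rack.png")
crop(t,55,195,125,120,5,"pics/t_panel.png")
crop(s,240,90,130,110,5,"pics/s_panel.png")
E
```

```text
(no output)
```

View pics/t_rack.png

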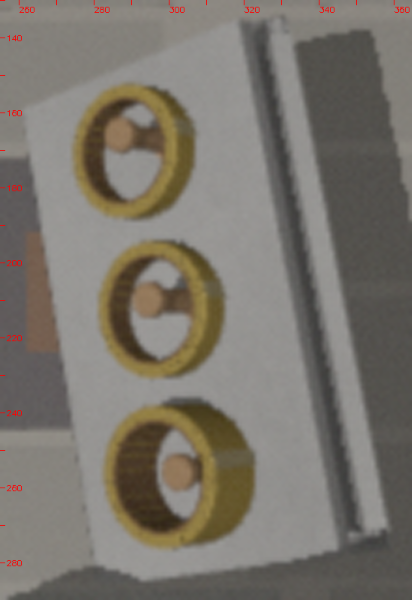

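View pics/s_rack.png

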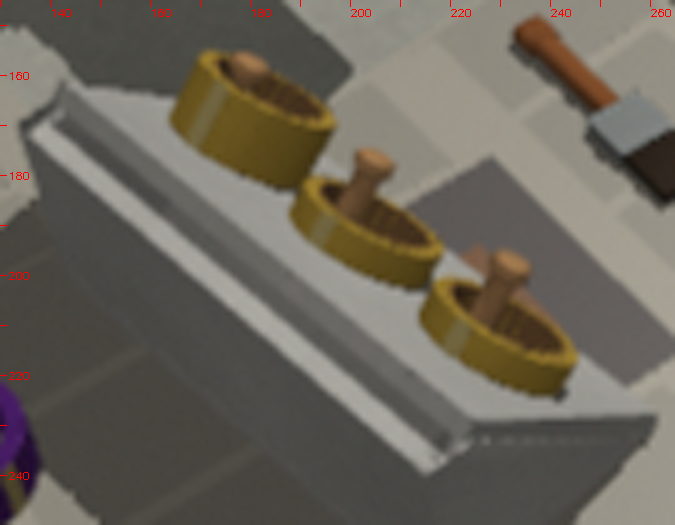

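View pics/t_panel.png

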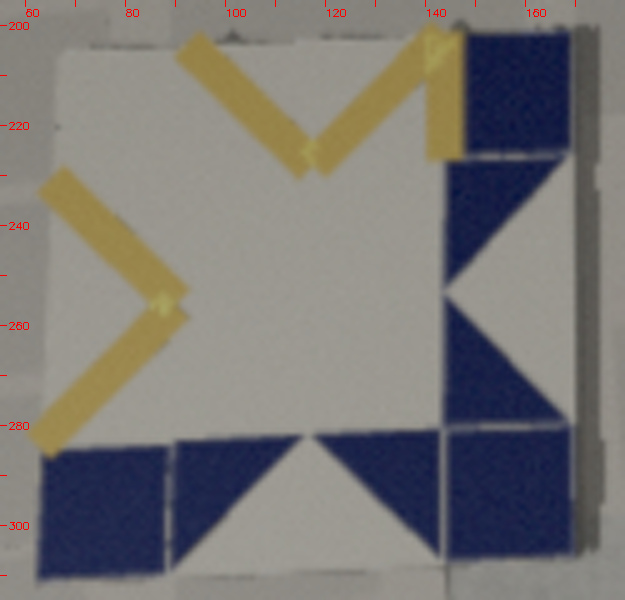

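View pics/s_panel.png

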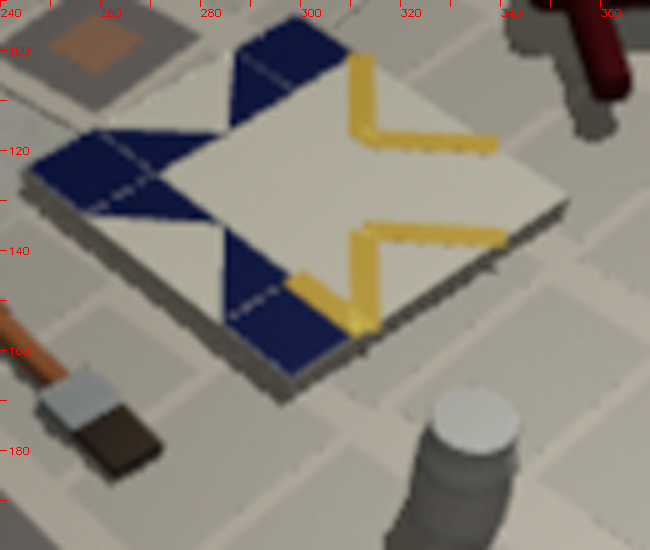

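```bash
cat >> h.py <<'E'
def body(p,P): return R.from_euler('z',p[2]).apply(P)+[p[0],p[1],0]
s2=2**-.5
U=np.array([s2,0,s2]);N=np.array([-s2,0,s2])
def slope(y,u,n): return np.array([-85,0,15])+U*u+N*n+np.array([0,y,0])
E
python3 - <<'E'
from h import *
def fit(obs,p0):
    def f(p): return np.concatenate([(proj(n,body(p,P))-uv).ravel() for n,P,uv in obs])
    r=least_squares(f,p0,loss='soft_l1'); print(r.x[:2],np.degrees(r.x[2])); print(f(r.x).reshape(-1,2).round(1).tolist()); return r.x
ob=[]
for (y,tp,sc) in [(120,(286,166),(231,197.5)),(0,(294,210),(204,176)),(-120,(301,255.3),(179,158.5))]:
    ob+=[("top",slope(y,140,66),tp),("scene",slope(y,140,66),sc)]
ob+=[("top",slope(190,0,0),(260,158)),("top",slope(-190,0,0),(278,281)),("scene",slope(190,0,0),(261,228))]
r=fit(ob,[350,-200,np.radians(-100)])
h=152.5;c=[(-h,-h,18),(h,-h,18),(h,h,18),(-h,h,18)]
ob=[]
# world: image up=+x, left=+y
for P,tp,sc in [((-h,h,18),(62.4,311),(299.6,93)),((h,h,18),(67,204.6),(354,130)),((h,-h,18),(169,201.4),(298,165.6)),((-h,-h,18),(169.6,306.4),(244.4,124.4))]:
    ob+=[("top",np.array(P),tp),("scene",np.array(P),sc)]
p=fit(ob,[350,400,0])
np.savez("fit.npz",r=r,p=p)
# rolls overlay
t=cv2.imread("pics/rawt.png");s=cv2.imread("pics/raws.png")
S=3
ims={}
a=np.linspace(0,2*np.pi,60)
for n,im,b in(("top",t,(240,130,140,160)),("scene",s,(130,145,140,110))):
    o=cv2.resize(im,None,fx=S,fy=S,interpolation=cv2.INTER_CUBIC)
    for y,w in((120,24),(0,24),(-120,48)):
        for rad in(50,38):
          P=np.array([slope(y,111,w)+rad*np.cos(q)*U+rad*np.sin(q)*np.array([0,1,0]) for q in a])
          cv2.polylines(o,[np.int32((proj(n,body(r,P))+.5)*S)],1,(0,0,255),1)
    for L in([(190,0,0),(-190,0,0),(-190,215,0),(190,215,0)],):
        cv2.polylines(o,[np.int32((proj(n,body(r,np.array([slope(*q) for q in L])))+.5)*S)],1,(0,255,0),1)
    x,y,w,h=[S*q for q in b];cv2.imwrite(f"pics/ov_{n}.png",o[y:y+h,x:x+w])
print("mid wide",body(r,slope(-120,111,24)))
E
```

```text
[ 540.59918723 -197.10735856] -85.41334200437679
[[0.8, -1.1], [0.9, -1.1], [-0.2, -0.9], [1.0, -0.7], [0.2, 0.0], [1.3, -2.6], [2.1, -0.0], [3.0, 4.5], [-0.3, -0.4]]
[460.0168138  336.95706948] -0.8746626676730889
[[-1.1, -0.1], [-0.5, -1.5], [-0.6, -0.8], [-0.0, -1.8], [1.1, -1.8], [-0.4, -0.2], [0.7, -0.2], [-0.6, -1.8]]
mid wide [ 419.10572658 -183.29686531  110.45941546]
```

View pics/ov_top.png

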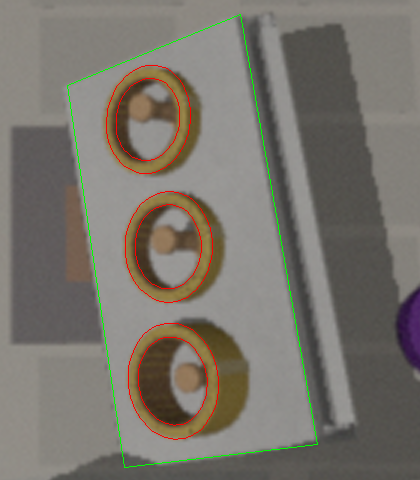

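View pics/ov_scene.png

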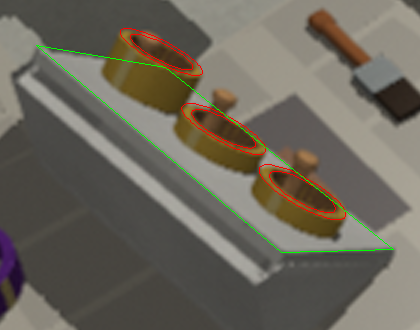

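```bash
cat >> h.py <<'E'
r,p=[np.load("fit.npz")[k] for k in "rp"]
Rk=R.from_euler('z',r[2])
def tool(sgn,tilt): # tilt deg from rack-normal toward vertical (0 = along -N, 45 = down)
    z=-N;y=sgn*U;x=np.cross(y,z)
    M=R.from_matrix(np.c_[x,y,z])
    # rotate about rack y so that z goes to down
    q=R.from_euler('y',tilt,degrees=True)
    return (Rk*q*M).as_euler('xyz',degrees=True)
def pos(u,n,y=-120): return body(r,slope(y,u,n))
E
python3 - <<'E'
from h import *
print("jar",)
f=lambda P,n,h,uv: least_squares(lambda q:(proj(n,[q[0],q[1],h])-uv).ravel(),[500,200]).x
print(f(0,"top",95,(162,143)), f(0,"scene",95,(335,174)))
print("brush ends",f(0,"top",10,(213,207)),f(0,"top",10,(211,272)))
for sg in(1,-1):
    for t in(0,45):
        print(sg,t,tool(sg,t),R.from_euler('xyz',tool(sg,t),degrees=True).as_matrix()[:,2].round(2))
    for n in(17,60,120,170):
        q=manip.ik(pos(70,n),tool(sg,0)); print(n,pos(70,n).round(),None if q is None else np.round(q,0))
    for t in (0,20,45): 
        q=manip.ik(pos(100,200),tool(sg,t)); print(t,pos(100,200).round(),None if q is None else np.round(q,0))
    for z in(35,150,250):
        q=manip.ik([450,370,z],tool(sg,45)); print(z,None if q is None else np.round(q,0))
E
```

```text
jar
[759.76870264 187.88046231] [765.7137751  191.62548403]
brush ends [582.26886932  57.11932142] [393.41406475  70.04660921]
1 0 [1.35000000e+02 1.27222187e-14 4.58665800e+00] [ 0.06 -0.7  -0.71]
1 45 [ 1.80000000e+02 -1.27222187e-14  4.58665800e+00] [ 0. -0. -1.]
17 [ 417. -159.   77.] None
60 [ 415. -129.  107.] [-10.  21. 118. -65.  49. 124.]
120 [411. -87. 149.] [ -4.  16. 116. -57.  56. 119.]
170 [409. -51. 185.] [  1.  13. 113. -53.  63. 116.]
0 [409. -51. 227.] [  1.   9. 111. -50.  67. 110.]
20 [409. -51. 227.] [ -9.   4. 108. -27.  64.  87.]
45 [409. -51. 227.] [-24.   4. 105.  -0.  71.  62.]
35 [ 28.  38.  88.  -0.  54. 113.]
150 [ 28.  30.  82.  -0.  68. 113.]
250 [ 28.  25.  74.  -0.  81. 113.]
-1 0 [-135.          0.       -175.413342] [ 0.06 -0.7  -0.71]
-1 45 [ 180.          0.       -175.413342] [-0.  0. -1.]
17 [ 417. -159.   77.] None
60 [ 415. -129.  107.] [-10.  21. 118. -65.  49. -56.]
120 [411. -87. 149.] [ -4.  16. 116. -57.  56. -61.]
170 [409. -51. 185.] [  1.  13. 113. -53.  63. -64.]
0 [409. -51. 227.] [  1.   9. 111. -50.  67. -70.]
20 [409. -51. 227.] [ -9.   4. 108. -27.  64. -93.]
45 [409. -51. 227.] [ -24.    4.  105.    0.   71. -118.]
35 [ 28.  38.  88.   0.  54. -67.]
150 [ 28.  30.  82.   0.  68. -67.]
250 [ 28.  25.  74.   0.  81. -67.]
```

```bash
cat >> h.py <<'E'
def grip(phi,n,rad=43,tilt=0,du=0,sgn=1,c=None):
    """phi: azimuth on ring, 0=down slope, 90=rack +y side. returns pos,ori"""
    f=np.radians(phi);d=-np.cos(f)*U+np.sin(f)*np.array([0,1,0])
    z=-N;y=-sgn*d;x=np.cross(y,z)
    o=(Rk*R.from_euler('y',tilt,degrees=True)*R.from_matrix(np.c_[x,y,z])).as_euler('xyz',degrees=True)
    P=slope(-120,111+du,n)+rad*d
    return body(r,P),o
E
python3 - <<'E'
from h import *
for sg in(1,):
  for n in(17,22,27):
    for phi in range(-120,181,20):
        P,o=grip(phi,n,sgn=sg); q=manip.ik(P,o); print(n,phi,P.round(),None if q is None else np.round(q,0))
E
```

```text
17 -120 [ 384. -206.  121.] None
17 -100 [ 378. -197.  111.] None
17 -80 [ 377. -186.  100.] None
17 -60 [ 381. -176.   90.] None
17 -40 [ 390. -167.   82.] None
17 -20 [ 403. -161.   77.] None
17 0 [ 417. -158.   75.] None
17 20 [ 432. -159.   77.] [-14.  26. 117. -70.  45. 147.]
17 40 [ 445. -163.   82.] [-14.  27. 115. -69.  46. 165.]
17 60 [ 455. -170.   90.] None
17 80 [ 461. -180.  100.] [ -16.   26.  112.  -66.   47. -161.]
17 100 [ 462. -190.  111.] [ -17.   25.  111.  -65.   46. -143.]
17 120 [ 458. -200.  121.] [ -18.   23.  111.  -65.   46. -125.]
17 140 [ 449. -209.  129.] [ -20.   22.  112.  -65.   45. -107.]
17 160 [ 436. -216.  134.] [-21.  20. 114. -65.  44. -87.]
17 180 [ 422. -219.  136.] [-23.  18. 116. -66.  43. -67.]
22 -120 [ 383. -203.  124.] [-23.  16. 123. -70.  42.  -2.]
22 -100 [ 377. -193.  114.] None
22 -80 [ 377. -183.  104.] None
22 -60 [ 381. -173.   94.] None
22 -40 [ 390. -164.   86.] None
22 -20 [ 402. -157.   80.] None
22 0 [ 417. -154.   79.] None
22 20 [ 432. -155.   80.] [-13.  26. 117. -69.  46. 147.]
22 40 [ 445. -159.   86.] [-14.  26. 115. -
[... 524 characters left out ...]
 376. -179.  107.] None
27 -60 [ 381. -169.   97.] None
27 -40 [ 390. -160.   89.] None
27 -20 [ 402. -154.   84.] None
27 0 [ 417. -151.   82.] [-13.  24. 119. -70.  46. 128.]
27 20 [ 431. -152.   84.] [-13.  25. 117. -69.  46. 146.]
27 40 [ 445. -156.   89.] [-13.  26. 115. -67.  47. 164.]
27 60 [ 455. -163.   97.] None
27 80 [ 461. -173.  107.] [ -15.   25.  111.  -65.   48. -161.]
27 100 [ 462. -183.  118.] [ -16.   24.  111.  -64.   47. -144.]
27 120 [ 457. -193.  128.] [ -18.   23.  111.  -64.   47. -126.]
27 140 [ 448. -202.  136.] [ -19.   21.  112.  -64.   46. -108.]
27 160 [ 436. -208.  141.] [-21.  19. 114. -64.  45. -88.]
27 180 [ 421. -211.  143.] [-22.  17. 116. -65.  44. -68.]
```

```bash
cat > plan.py <<'E'
from h import *
PHI=45;NG=20
G=lambda n,du=0,tilt=0,rad=42.5: grip(PHI,n,rad=rad,tilt=tilt,du=du,sgn=-1)
d=R.from_euler('z',r[2]).apply([-np.cos(np.radians(PHI)),np.sin(np.radians(PHI)),0])
def place(z,c): return np.array([c[0],c[1],0])+43.5*d+[0,0,z], G(0,0,45)[1]
E
python3 - <<'E'
from plan import *
for l,(P,o) in dict(high=(G(150)[0]+[0,0,120],G(0)[1]),pre=G(150),g=G(NG),gl=G(NG,12),out=G(NG+120,12),outv=(G(NG+120,12)[0]+[0,0,80],G(0,0,45)[1]),pl=place(180,p),pl2=place(38,p)).items():
    q=manip.ik(P,o);print(l,P.round(),np.round(o),None if q is None else np.round(q,0))
E
```

```text
high [440. -71. 298.] [-145.   30.  149.] [ -2.   8. 101. -47.  73. -36.]
pre [440. -71. 178.] [-145.   30.  149.] [ -2.  17. 110. -53.  61. -21.]
g [ 448. -163.   86.] [-145.   30.  149.] [-14.  27. 114. -68.  46. -11.]
gl [ 448. -171.   95.] [-145.   30.  149.] [-15.  26. 114. -67.  46. -13.]
out [441. -86. 180.] [-145.   30.  149.] [ -4.  16. 110. -54.  60. -22.]
outv [441. -86. 260.] [180.   0. 140.] [-26.   7.  96.   0.  77. -76.]
pl [488. 370. 180.] [180.   0. 140.] [ 26.  32.  74.   0.  74. -23.]
pl2 [488. 370.  38.] [180.   0. 140.] [ 26.  41.  82.   0.  57. -23.]
```

```bash
python3 - <<'E'
from plan import *
o=manip.get_obs();manip.move_straight(np.array(o['tool_pos'])+[0,0,120],v=250)
manip.gripper_to(0.5,45)
manip.move_to(G(150)[0]+[0,0,120],G(0)[1])
manip.move_to(*G(150))
manip.move_straight(G(65)[0],v=100)
o=manip.get_obs();print(o['t'],o['tool_pos'],o['tool_rot'],o['width'],G(65))
crop(manip.camera("top"),250,140,130,120,6,"pics/a_t.png")
crop(manip.camera("scene"),120,110,150,110,5,"pics/a_s.png")
E
```

```text
5.1583 [ 445.27617478 -130.60659696  118.61062102] [-144.75462006   30.04174911  149.33160522] 0.5026407007215528 (array([ 445.04388118, -130.81321831,  118.20079349]), array([-144.73561032,   30.        ,  149.32226831]))
```

View pics/a_t.png

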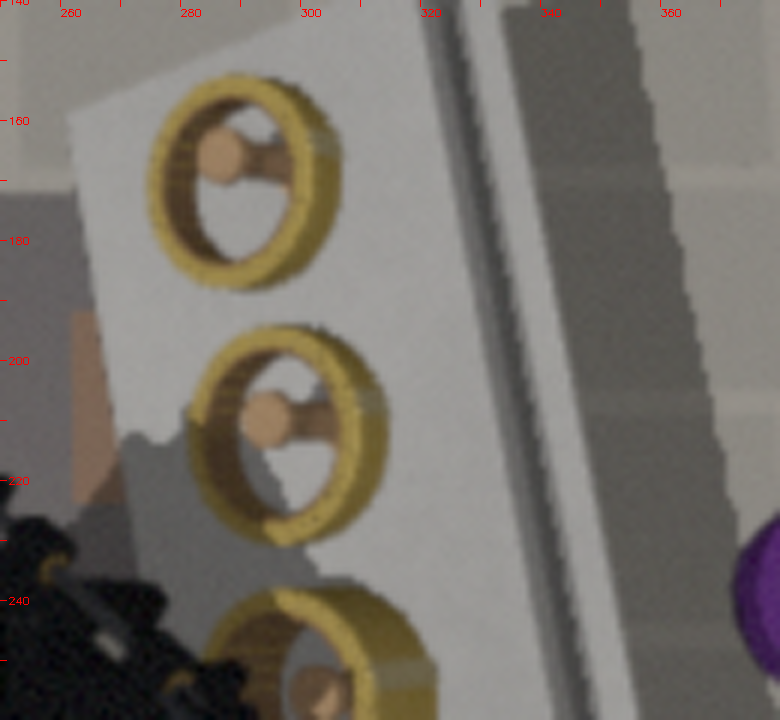

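View pics/a_s.png

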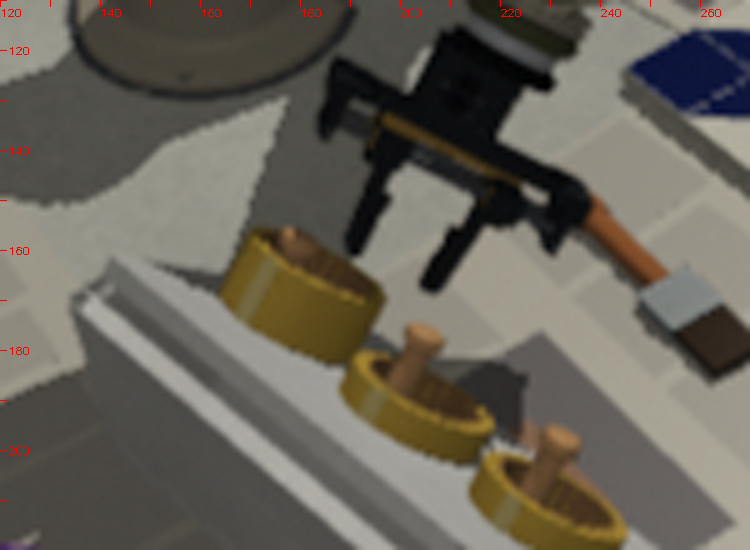

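```bash
python3 - <<'E'
from plan import *
print(proj("scene",G(65)[0]),proj("scene",G(50)[0]))
for n in(42,32,NG):
    manip.move_straight(G(n)[0],v=60)
    o=manip.get_obs();print(o['t'],n,np.round(o['wrist_force'],1),np.round(o['tool_pos']-G(n)[0],1))
    if np.linalg.norm(o['wrist_force'])>8:break
crop(manip.camera("scene"),120,110,150,110,5,"pics/b_s.png")
E
```

```text
[[197.38375257 163.05478189]] [[195.28968638 166.92600259]]
5.7917 42 [ 1.  -0.8  0. ] [-0.1 -0.2 -0.2]
6.1083 32 [-0.5  0.5 -0.2] [-0.2 -0.2 -0.3]
6.4583 20 [ 1.4 -0.7  0.1] [-0.2 -0.2 -0.3]
```

View pics/b_s.png

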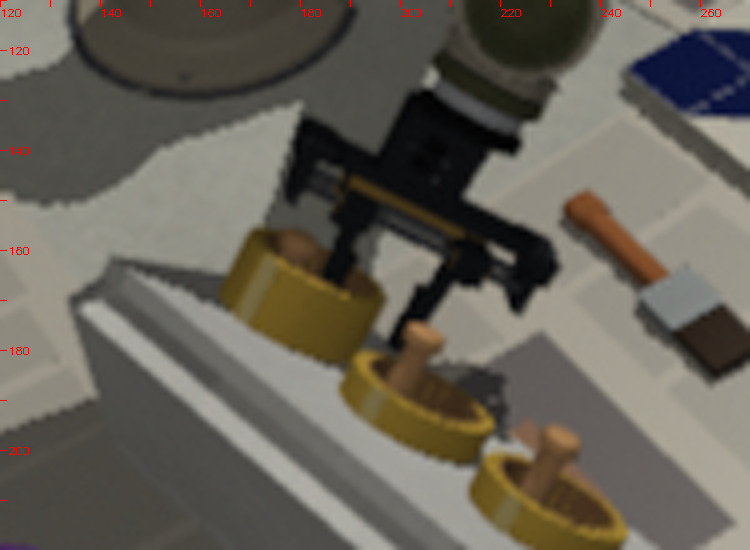

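One finger sits inside the bore at about (186,165) and the other outside the wall at (200,175); no contact force so far. Now I'll grip and lift up the slope.

```bash
python3 - <<'E'
from plan import *
manip.gripper_to(0.0,45)
o=manip.get_obs();print(o['t'],o['width']*88,np.round(o['wrist_force'],1),o['tool_pos']-G(NG)[0])
P=np.array(o['tool_pos'])
manip.move_straight(P+G(0,12)[0]-G(0,0)[0],v=60)
o=manip.get_obs();print(o['t'],o['width']*88,np.round(o['wrist_force'],1))
crop(manip.camera("scene"),120,110,150,110,5,"pics/c_s.png")
crop(manip.camera("top"),250,140,130,120,6,"pics/c_t.png")
E
```

```text
7.0917 12.348702868855415 [-0.   2.4 -0.4] [ 0.01874711  0.16138882 -0.05506182]
7.4417 12.275221452046537 [0.5 0.7 0.6]
```

View pics/c_s.png

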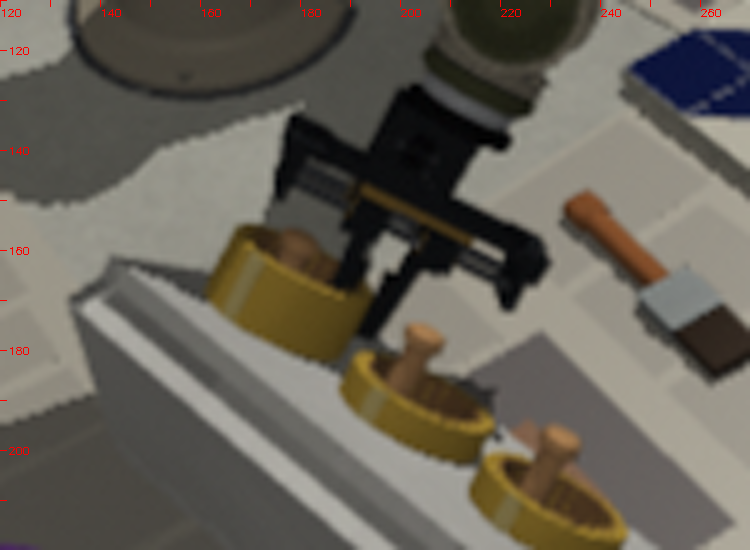

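View pics/c_t.png

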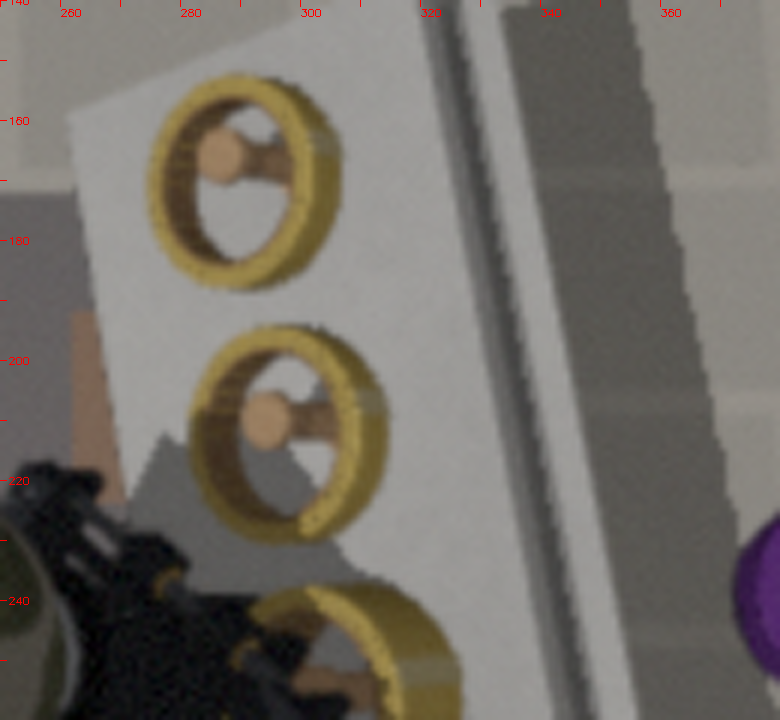

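```bash
python3 - <<'E'
from plan import *
o=manip.get_obs();P=np.array(o['tool_pos'])
N1=G(1,0)[0]-G(0,0)[0]
for k in(15,40,80,110):
    manip.move_straight(P+N1*k,v=80)
    o=manip.get_obs();print(o['t'],k,o['width']*88,np.round(o['wrist_force'],1))
    if np.linalg.norm(o['wrist_force'])>12:break
crop(manip.camera("scene"),120,90,150,120,5,"pics/d_s.png")
E
```

```text
7.8833 15 12.381106163203626 [ 0.1  0.3 -1.8]
8.3417 40 12.45518810944509 [ 0.3 -0.1 -2.9]
8.9917 80 12.315787879092014 [-0.2  0.6 -1.4]
9.5167 110 12.64161809717053 [-0.1  0.1 -2.6]
```

View pics/d_s.png

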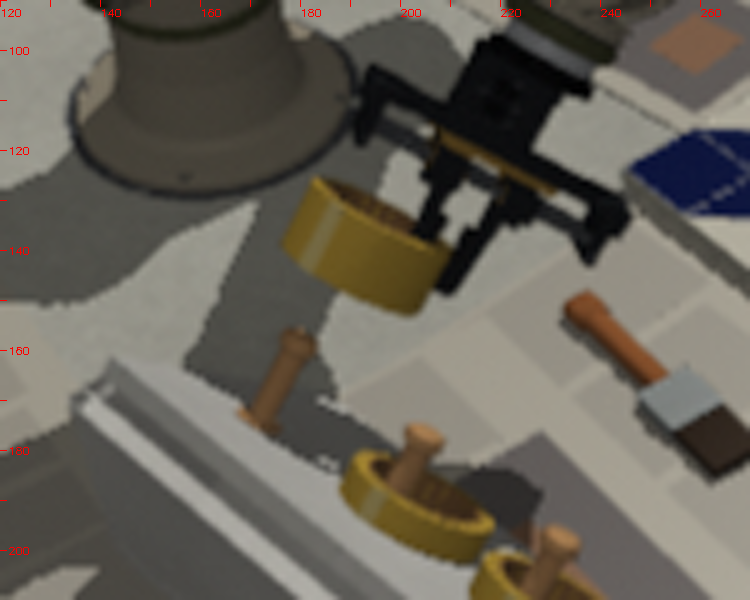

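Roll is held, clear of its bare peg at (178,165); both narrow rolls are in place. Next I raise it, turn it upright, and carry it over the panel.

```bash
python3 - <<'E'
from plan import *
o=manip.get_obs();P=np.array(o['tool_pos'])
manip.move_straight(P+[0,0,100],v=150)
manip.move_straight(P+[0,40,120],v=60,frame=G(0,0,45)[1]) if 0 else manip.move_to(P+[0,30,110],G(0,0,45)[1])
a,b=place(200,p);manip.move_to(a,b)
a,b=place(75,p);manip.move_straight(a,v=100)
manip.hold(.2)
o=manip.get_obs();print(o['t'],o['width']*88,np.round(o['wrist_force'],1),o['tool_pos']-a,o['tool_rot'])
crop(manip.camera("scene"),230,60,150,120,5,"pics/e_s.png")
crop(manip.camera("top"),45,190,140,125,5,"pics/e_t.png")
E
```

```text
14.4333 12.264192523729402 [-0.  -0.1 -2.6] [0.1473953  0.07368153 0.37854115] [1.79965383e+02 1.46838116e-02 1.39586438e+02]
```

View pics/e_s.png

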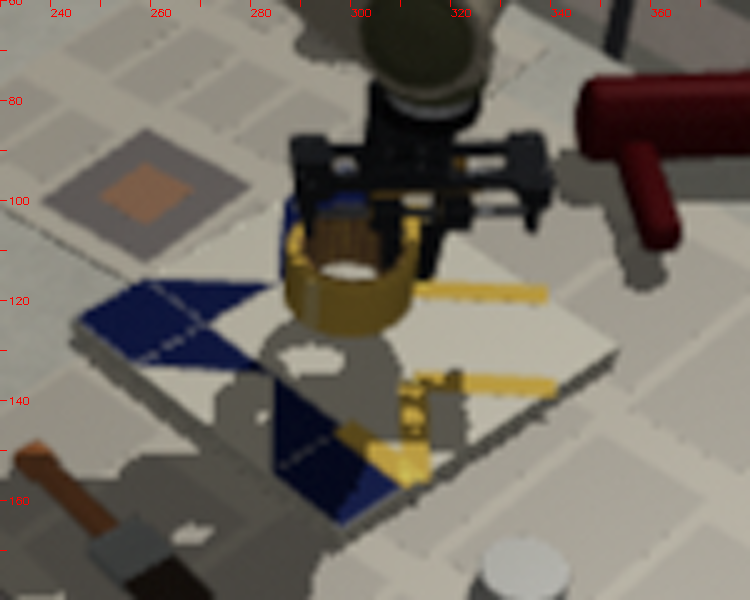

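View pics/e_t.png

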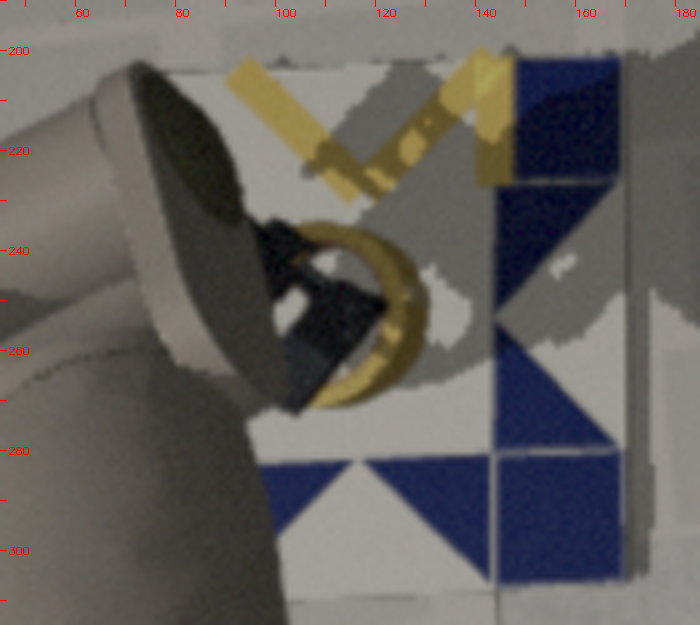

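```bash
python3 - <<'E'
from plan import *
a,_=place(46,p);manip.move_straight(a,v=60);manip.hold(.2)
f0=manip.get_obs()['wrist_force'][2];z=46
while z>33:
    z-=1;manip.move_straight(place(z,p)[0],v=25);manip.hold(.1)
    o=manip.get_obs();f=o['wrist_force'][2];print(z,round(o['tool_pos'][2],2),round(f-f0,1))
    if f-f0>5:break
print(o['t'],o['torque'])
E
```

```text
45 45.02 0.5
44 43.97 1.4
43 43.0 0.3
42 42.0 -0.9
41 40.99 -0.4
40 40.0 -0.1
39 39.02 -0.4
38 38.11 0.5
37 37.62 7.8
18.5167 [-0.12717432  0.12363269  0.05767923]
```

```bash
python3 - <<'E'
from plan import *
manip.gripper_to(0.35)
o=manip.get_obs();print(o['t'],o['width']*88,np.round(o['wrist_force'],1))
manip.move_straight(place(70,p)[0],v=40)
manip.move_straight(place(240,p)[0],v=150)
o=manip.get_obs();print(o['t'],np.round(o['wrist_force'],1))
q=np.array(o['joint_positions']);q[0]=80;manip.movej(q)
manip.hold(.2)
t=manip.camera("top");s=manip.camera("scene")
cv2.imwrite("pics/ft.png",cv2.resize(t,(800,600)));crop(s,230,60,150,120,5,"pics/f_s.png")
crop(t,45,190,140,125,5,"pics/f_t.png");cv2.imwrite("pics/fs.png",cv2.resize(s,(800,600)))
print(manip.get_obs()['t'])
E
```

```text
18.9833 30.43828879649734 [-0.2  0.1  0.4]
21.2417 [-0.3  0.1 -1.4]
23.5417
```

View pics/ft.png

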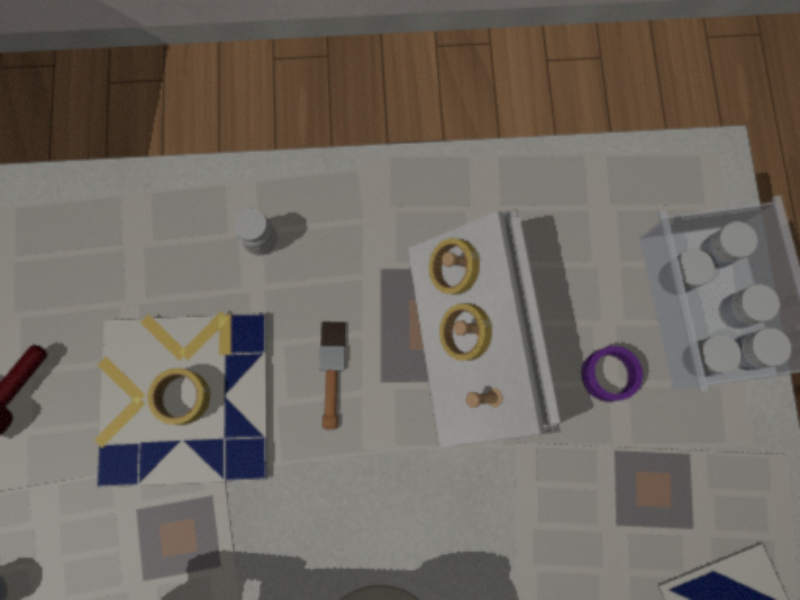

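View pics/fs.png

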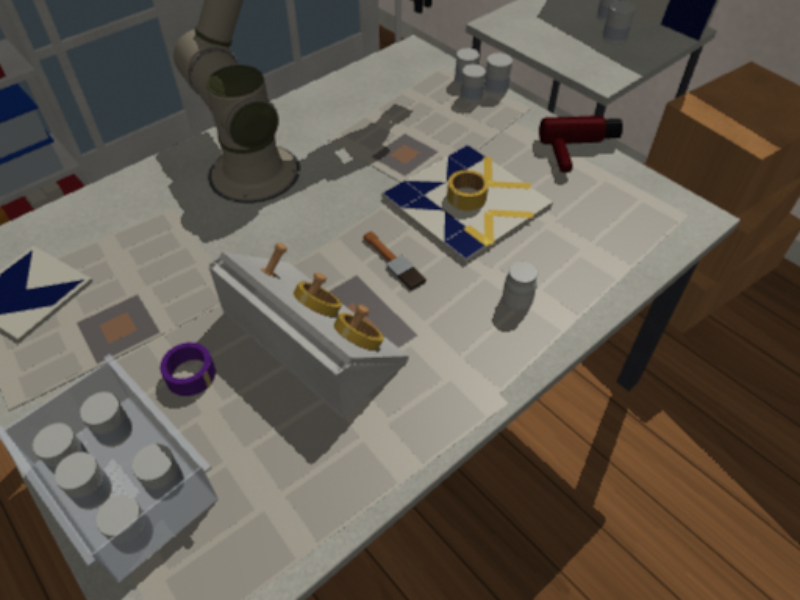

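View pics/f_s.png

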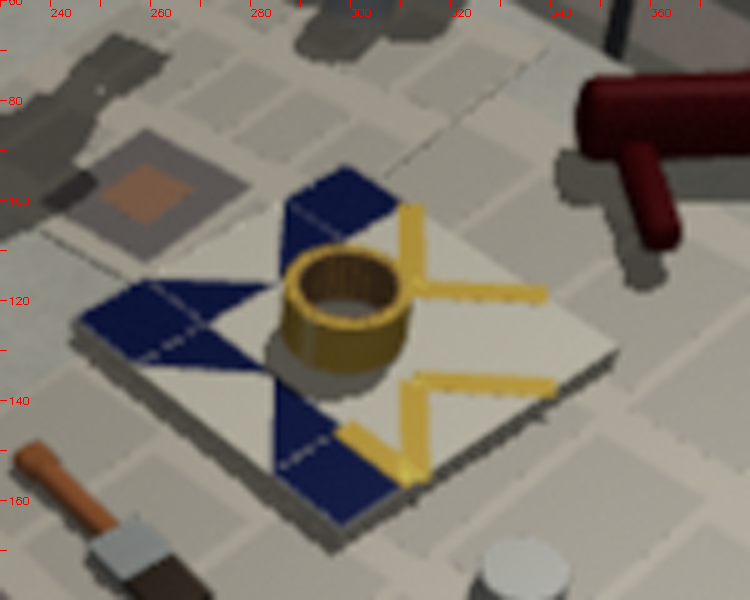

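The roll lies flat near the middle of the panel, at top view (177,397) and scene crop (297,122). The narrow rolls, jar and brush sit at the same pixels as at the start, and the arm is clear.

```bash
python3 -c "
from cell import manip
manip.close_job()"
```

```text
the job is handed in; nothing more can be done
```

The wide roll is now lying flat near the middle of the square panel, and I've handed the job in at about 23.5 s of the 42 s allowed. No verdict is reported at hand-in.

- **How it went:** I gripped the roll by its wall, with one finger in the bore. I then lifted it 12 mm up the slope, drew it straight off its peg and turned it upright. I lowered it in 1 mm steps until it touched the panel, pressing with about 8 N, and let go there, so it wasn't dropped.
- **Last checks:** The final pictures show the roll flat, with all of it inside the panel's edges. The two narrow rolls, the jar and the brush are where they started, and the arm is clear of everything. No check failed.
- **Limits of the checks:** I judged the final positions by eye from the pictures rather than measuring them. When I located the rack, a few points were off by up to about 5 pixels, mostly a single rack-corner reading. The grip and the height at which the roll touched down still came out as planned.

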